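# Lock the hold-down arm of the loaded assembly fixture with its linchpin

### The arm

A 7-joint arm with a two-finger parallel gripper is mounted at the origin on the work surface. World frame = base frame: x ahead of the robot, y to its left, z up, the work surface at z = 0. Lengths are in m, angles in rad, forces in N, time in s.
With the tool pointing down it reaches from about 0.4 to 0.85 m from the base axis. Payload 4.4 kg.
Tool frame: the origin (TCP) lies midway between the tips of the shut fingers; the grasp point (between the pads) lies 19 mm behind it (pinch_z is the distance from the TCP to the grasp point, in m); y points along the fingers, x is the direction in which the jaws open and shut, and the axes are right-handed (so a half turn about y gives the same grasp; the last joint's range is limited). The gripper opens to 94 mm and grips with 3 to 60 N. Pads are 16 mm wide; open, the fingers measure 119 mm over their backs; the gripper's body (75 mm by 177 mm) begins 78 mm behind the grasp point.
Start: joints at [-1.33, 0.628, 0.038, 1.517, -0.027, 0.996, -0.02], TCP at [0.196, 0.62, 0.205] pointing down, gripper open.
Joint ranges: [-3.06, 3.06], [-0.37, 2.12], [-1.25, 1.32], [0.18, 2.47], [-1.1, 4.24], [0.23, 1.98], [-2.94, 2.94]. Speed limits (rad/s): [2.57, 2.57, 3.14, 3.14, 3.14, 3.14, 3.14].

### API

Orientations are given as a unit quaternion [x, y, z, w].
In Python, from plant import movep, movel, set_joints, release, grasp, hold, solve_ik, sense, grab_frame, MotionError, job_done, pinch_z gives the robot as it stands. The module is installed in compiled form; this text tells all that it offers. Calls block until the motion is done:
- movep(position, orientation): joint-space move of the TCP to a pose.
- movel(position, attitude=None, speed=0.15, f_stop=None): straight line of the TCP; attitude=None keeps the orientation; speed is the mean speed in m/s. With f_stop (N) it stops when the force on the tool has changed by that much, and returns True; else False.
- set_joints(angles): joint-space move.
- release() and grasp(force=None): open the fingers fully, or close them until they stop; force is the grip in N (None keeps the last).
- hold(seconds).
- solve_ik(position, orientation): joint angles nearest the present ones, or None.
- sense(): the state.
- grab_frame(name): name is "side" or "top"; returns a dict with "frame" (420x560x3 uint8, red, green, blue), "range_z" (420x560 float32, m along the optical axis (not along the pixel's ray), 0 where there is no reading), "vfov" (degrees; the focal length in pixels is half the picture's height over the tangent of half this angle, whatever the lens; pixels are square), "cx", "cy" (the principal point, pixels), "world_to_cam" (4x4, takes a point from world to camera coordinates). Camera axes: x right, y up, looking along -z (the intrinsics and any distortion apply to the point x, -y, -z); pixel columns grow to the right and rows downward; lengths in m; the calibration is good to about 2 mm. A picture is of the moment at which its call begins.
A pose or a line that the arm cannot do raises MotionError and nothing moves.
- job_done(): hands the job in, once; it reports no verdict.
The state is a dict: "time_s": time; "qpos": joint angles; "joint_vel": joint speeds; "joint_torque": joint torques, N m; "tcp_pos": TCP position; "orientation": TCP orientation; "ft_force": force on the tool from outside, world axes, zero at the start; "moment": the same for the moment, N m; "gripper_width": finger opening in m.
Only numpy, scipy, OpenCV 4.12 (cv2) and the standard library are available. Lean on these libraries where they do the work, as an engineer would, in place of code of your own. Each camera call takes 0.05 s, during which the arm holds its last target.

### The job

Two identical assembly fixtures stand on the cutting mat; one has a black oval housing clamped under its hold-down arm, the other is empty. On the fixture that holds the housing, push the linchpin fully home through the hole in the upright shaft, and then swing its ring over the top of the shaft and down flat so that the pin is locked. Leave the pin and ring of the empty fixture as they are.

Things in the scene. Friction and masses are not known exactly. Their poses are not given: they have to be found in the camera images.
- pin_knob (a point): Centre of the linchpin knob's rear face (knob 24 mm across, 16 thick, about 85 mm up), on the fixture with the black oval housing (140 x 84 x 27 mm); free space behind. x: push direction, along the level pin; z up; housing and arm to -y. The 8 mm pin starts in the cross hole of an 18 mm upright shaft (top 17 mm above the pin's axis; 36 mm ahead of this point when home).
- lock_pin (a joint): How far that linchpin is pushed in, in m: 0 is pulled back, 0.040 is fully home, its collar against the shaft (stop). It starts at 0 to 0.008. Stiff: takes about 4 N, stays where it is left, cannot turn. The hub below it (36 mm across, round the shaft) has its top 15 mm under the pin's axis.
- lock_ring (a joint): Angle of that pin's steel ring (50 mm across, 5 mm wire), in rad: 0 upright, 1.571 tipped forward flat around the shaft's top onto the pin's tip (stop), its upper side 9 mm above the pin's axis, far arc 72 mm ahead of the knob's rear face. Hinge 20 mm ahead of that face, 6.5 above the axis, along y; top 52 mm from it. Starts at 0.05 to 0.45; stays where left; rides with the pin.
- idle_lock_top (a point): Top of the upright ring on the linchpin of the other fixture, which is the same but empty (a bare grey nest with two short studs in place of the black housing). To be left alone. y lies along the ring's hinge, z points away from it.

How it is judged:
On the way, in this order (a step that is already met when the one before it is completed fails the run):
1. the linchpin of the loaded fixture is pushed home through the shaft (value of joint lock_pin above 0.034 m), for 0.1 s.
2. its ring is swung over the shaft and down flat (value of joint lock_ring above 1.3 rad), for 0.2 s.
At the end, for the whole second after the job is handed in: On the fixture that holds the housing, the linchpin is home to within 6 mm (joint above 0.034 of 0.040 m) and its ring lies flat over the shaft to within about 15 degrees (above 1.3 of 1.571 rad); the ring of the empty fixture is within 15 mm of where it was (value of joint lock_pin above 0.034 m and value of joint lock_ring above 1.3 rad and distance of idle_lock_top from where it was at the start of the episode below 0.015 m); the robot touches nothing.
It fails at once if the ring is swung down before the pin is home (value of joint lock_ring above 1.2 rad and value of joint lock_pin below 0.03 m).
It fails at once if the pin or ring of the empty fixture is moved by more than 15 mm (distance of idle_lock_top from where it was at the start of the episode above 0.015 m).
It also fails if it takes over 38 s, if anything falls off the work surface, if the arm or the gripper's body presses on something with over 40 N, if the wrist force passes 120 N, or if a joint passes its speed limit or range.

## Working session

There is one attempt and no reset: what is moved stays moved. The work goes in short steps, each a Python script; the robot and the scene stay as the last script left them, time stands still between calls to the robot, and variables do not carry over. Pictures are saved under pics/ and viewed, and the job is handed in when it is done.

```bash
mkdir -p pics; ls; python3 - <<'E'
from plant import *
import cv2,numpy as np,pickle
for n in("side","top"):
    f=grab_frame(n); pickle.dump(f,open(n+"0.pkl","wb"))
    cv2.imwrite(f"pics/{n}0.png",f["frame"][...,::-1])
    print(n,{k:v for k,v in f.items() if k not in("frame","range_z")},(f["range_z"]>0).mean())
s=sense();print(s)
E
```

```text
pics
side {'vfov': 56.88317617224802, 'cx': 285.92957501796474, 'cy': 210.05206178729384, 'world_to_cam': array([[-0.97493757, -0.22161963, -0.01953122,  0.57123793],
       [ 0.1524579 , -0.72945185,  0.66682575, -0.20072816],
       [-0.16202876,  0.64713579,  0.74495768, -0.66655223],
       [ 0.        ,  0.        ,  0.        ,  1.        ]])} 0.9958163265306123
top {'vfov': 54.82544228562358, 'cx': 279.40719372084857, 'cy': 205.4212195222221, 'world_to_cam': array([[-0.02945222, -0.99954234, -0.00690534,  0.02244286],
       [ 0.99177542, -0.03008281,  0.12440477, -0.62892713],
       [-0.12455557, -0.00318455,  0.99220752, -0.82346346],
       [ 0.        ,  0.        ,  0.        ,  1.        ]])} 0.9960204081632653
{'time_s': 0.1, 'qpos': array([-1.32979791,  0.6292279 ,  0.03847109,  1.5182409 , -0.02697938,
        0.99628217, -0.02000919]), 'joint_vel': array([-0.00102898, -0.00180542, -0.00103262, -0.00409928, -0.00020038,
       -0.00052259, -0.00031393]), 'joint_torque': array([ 2.79287109e-03, -5.50788617e+01,  1.14732686e+00, -1.87114692e+01,
       -5.21644915e-02,  1.92731753e-02,  6.84348288e-05]), 'tcp_pos': array([0.19612218, 0.61909994, 0.2046719 ]), 'orientation': array([ 0.57088731,  0.41726635, -0.41818182, -0.5701758 ]), 'ft_force': array([-1.01632678, -0.02749593, -0.11834638]), 'moment': array([ 0.00571953,  0.02244665, -0.02295186]), 'gripper_width': 0.09354079110209457}
```

View pics/side0.png

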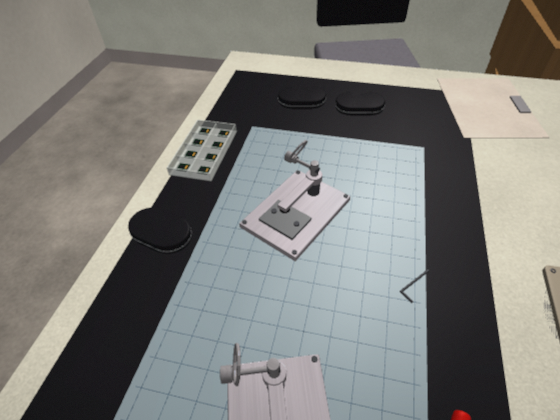

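View pics/top0.png

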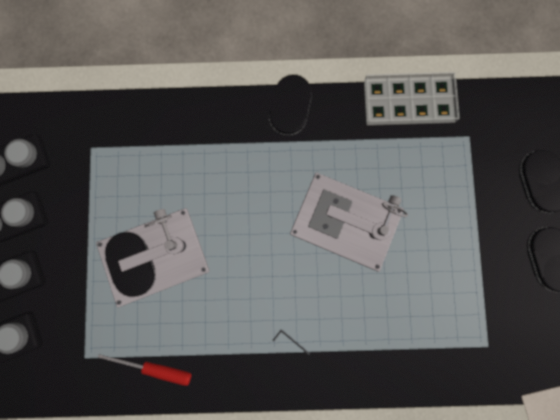

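```bash
cat > h.py <<'E'
import numpy as np,cv2,pickle
def load(n): return pickle.load(open(n,"rb"))
def ray(f,u,v):
    F=210/np.tan(np.radians(f["vfov"]/2)); d=np.array([(u-f["cx"])/F,-(v-f["cy"])/F,-1.])
    M=f["world_to_cam"];R=M[:3,:3];return -R.T@M[:3,3],R.T@d
def onz(f,u,v,z):
    o,d=ray(f,u,v);return o+d*(z-o[2])/d[2]
def dep(f,u,v):
    o,d=ray(f,u,v);return o+d*f["range_z"][int(round(v)),int(round(u))]
def proj(f,p):
    F=210/np.tan(np.radians(f["vfov"]/2));M=f["world_to_cam"];c=M[:3,:3]@np.asarray(p)+M[:3,3]
    return np.array([f["cx"]+F*c[0]/-c[2],f["cy"]-F*c[1]/-c[2]])
def tri(f1,p1,f2,p2):
    o1,d1=ray(f1,*p1);o2,d2=ray(f2,*p2);d1/=np.linalg.norm(d1);d2/=np.linalg.norm(d2)
    s=np.linalg.lstsq(np.c_[d1,-d2],o2-o1,rcond=None)[0]
    a,b=o1+d1*s[0],o2+d2*s[1];return (a+b)/2,np.linalg.norm(a-b)
E
python3 - <<'E'
from h import *
s,t=load("side0.pkl"),load("top0.pkl")
a=cv2.resize(s["frame"][330:420,190:340],None,fx=5,fy=5,interpolation=cv2.INTER_CUBIC)
b=cv2.resize(t["frame"][190:310,90:220],None,fx=5,fy=5,interpolation=cv2.INTER_CUBIC)
cv2.imwrite("pics/sc.png",a[...,::-1]);cv2.imwrite("pics/tc.png",b[...,::-1])
for f in(s,t): print(ray(f,280,210))
for p in[(160,214),(172,244),(178,245)]: print(p,dep(t,*p),onz(t,*p,.085))
for p in[(227,375),(273,368)]: print(p,dep(s,*p),onz(s,*p,.085))
E
```

```text
(array([0.47952328, 0.41152582, 0.64156089]), array([ 0.17695962, -0.64384436, -0.74456944]))
(array([5.21848504e-01, 8.90327311e-04, 8.95443148e-01]), array([ 0.11329734,  0.00206136, -0.99362442]))
(160, 214) [0.61221408 0.24130855 0.09604127] [0.61346221 0.24462919 0.085     ]
(172, 244) [0.55176716 0.21511496 0.10374132] [0.5524754  0.22018613 0.085     ]
(178, 245) [0.55066397 0.21209631 0.06970622] [0.55013027 0.20818449 0.085     ]
(227, 375) [0.61035457 0.24989193 0.09462423] [0.61265675 0.24704772 0.085     ]
(273, 368) [0.55015473 0.22881493 0.09970981] [0.55207218 0.22385482 0.085     ]
```

View pics/sc.png

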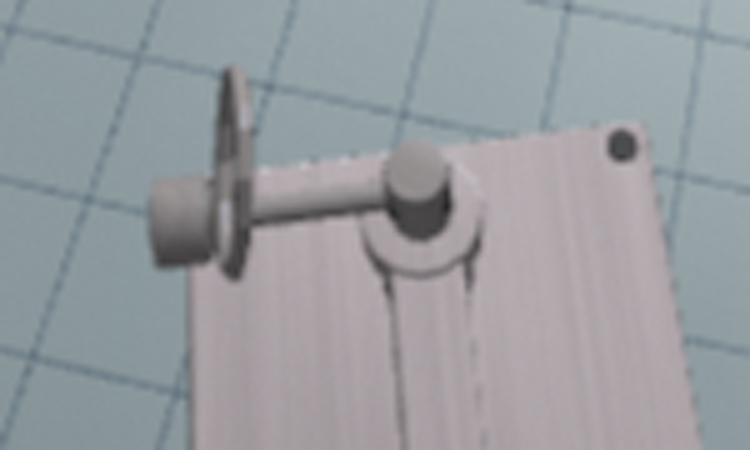

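View pics/tc.png

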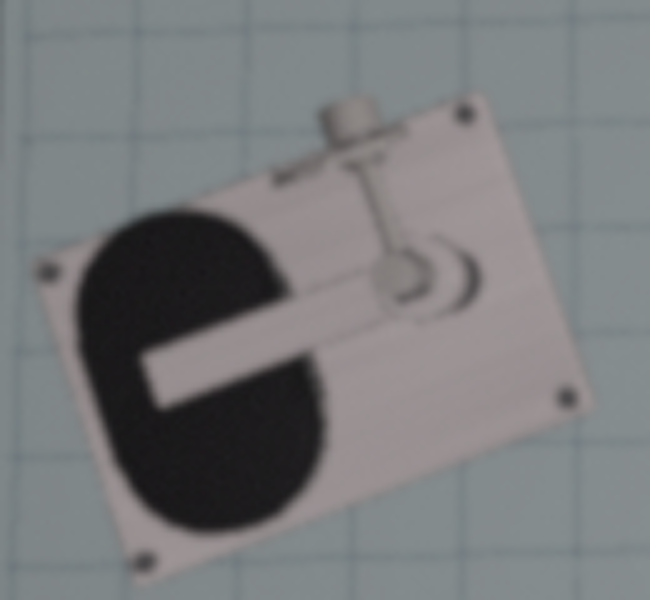

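```bash
python3 - <<'E'
from h import *
s,t=load("side0.pkl"),load("top0.pkl")
T=lambda x,y:(90+x/5-.4,190+y/5-.4)
S=lambda x,y:(190+x/5-.4,330+y/5-.4)
print("shaft top",tri(s,S(417,170),t,T(400,273)), onz(t,*T(400,273),.102),onz(s,*S(417,170),.102))
print("screw",tri(s,S(622,146),t,T(567,398)))
print("knob top centre", tri(s,S(180,185),t,T(350,107)))
print("ring top", [onz(s,*S(234,70),z) for z in(.13,.14,.145)])
sc=[onz(t,*T(*p),.02) for p in[(48,271),(465,114),(145,562),(567,398)]]
for p in sc:print(p)
for a,b in((0,1),(2,3),(0,2),(1,3)):
    d=sc[b]-sc[a];print(np.linalg.norm(d),np.degrees(np.arctan2(d[1],d[0])))
# depth points: near knob/ring
for f,n,box in((s,"s",(330,400,205,290)),(t,"t",(200,255,145,185))):
    r0,r1,c0,c1=box
    v,u=np.mgrid[r0:r1,c0:c1];P=np.array([dep(f,a,b) for a,b in zip(u.ravel(),v.ravel())])
    P=P[P[:,2]>.06]
    Q=P[(P[:,2]>.075)]
    print(n,len(Q),Q.min(0),Q.max(0)); np.save(n+"pts.npy",P)
E
```

```text
shaft top (array([0.55191957, 0.22184277, 0.09644287]), np.float64(0.00026019407755140616)) [0.55158273 0.22028373 0.102     ] [0.55130978 0.22379237 0.102     ]
screw (array([0.49961217, 0.17206228, 0.0156166 ]), np.float64(0.0009896110939613069))
knob top centre (array([0.61643187, 0.2409602 , 0.09870483]), np.float64(0.0030287012575547063))
ring top [array([0.60268972, 0.21810736, 0.13      ]), array([0.60028207, 0.22188831, 0.14      ]), array([0.59907824, 0.22377878, 0.145     ])]
[0.56003473 0.39525034 0.02      ]
[0.62282687 0.21490173 0.02      ]
[0.43568655 0.35077981 0.02      ]
[0.49923307 0.17116022 0.02      ]
0.19096720918300825 -70.80337086562959
0.19052915442690518 -70.51703854869
0.13206096874847212 -160.32146966600655
0.13110585679360529 -160.51044153436783
s 913 [0.47952328 0.21477399 0.0754578 ] [0.62416217 0.41152582 0.64156089]
t 395 [0.5218485  0.00089033 0.07511287] [0.62360437 0.26192198 0.89544315]
```

```bash
python3 - <<'E'
from h import *
a=np.radians(-160.45);X=np.array([np.cos(a),np.sin(a)]);Y=np.array([-X[1],X[0]])
o=np.array([.5515,.222])
for n in "st":
    P=np.load(n+"pts.npy");P=P[(P[:,2]<.2)]
    q=np.c_[(P[:,:2]-o)@X,(P[:,:2]-o)@Y,P[:,2]]*1000
    for nm,m in(("shafttop",(abs(q[:,0])<15)&(abs(q[:,1])<15)&(q[:,2]>92)),("pin",(q[:,0]>-45)&(q[:,0]<-14)&(abs(q[:,1])<20)&(q[:,2]>80)),("knob",(q[:,0]<-58)&(q[:,2]>70)&(abs(q[:,1])<20)),("ring",(q[:,0]<-35)&(q[:,2]>102))):
        k=q[m]
        if len(k):print(n,nm,len(k),np.percentile(k,[2,50,98],axis=0).round(1).tolist())
E
```

```text
s shafttop 153 [[-9.5, -10.4, 93.4], [-1.6, -2.8, 100.5], [6.2, 6.3, 102.6]]
s pin 185 [[-44.7, -15.8, 82.8], [-35.1, -2.8, 87.5], [-15.1, 10.9, 143.7]]
s knob 232 [[-75.4, -13.4, 84.0], [-66.5, -5.0, 93.1], [-58.4, 8.4, 96.4]]
s ring 204 [[-54.4, -28.2, 103.0], [-46.7, -7.8, 136.2], [-42.8, 21.5, 144.0]]
t shafttop 72 [[-7.5, -8.9, 93.0], [0.4, -0.1, 100.3], [8.6, 7.3, 103.2]]
t pin 108 [[-44.5, -16.1, 83.8], [-39.9, -0.2, 88.5], [-14.9, 17.5, 144.6]]
t knob 96 [[-73.3, -10.8, 84.0], [-66.0, 1.5, 93.4], [-58.6, 10.3, 97.6]]
t ring 79 [[-53.1, -23.7, 106.1], [-44.2, 4.6, 137.9], [-41.0, 25.0, 144.6]]
```

```bash
python3 - <<'E'
from h import *
from plant import *
t=load("top0.pkl")
for p in[(20,152),(16,212),(14,272),(10,338),(2,165)]:print(dep(t,*p))
from scipy.spatial.transform import Rotation as R
s=sense();print(R.from_quat(s["orientation"]).as_matrix().round(3))
a=np.radians(-160.45);X=np.array([np.cos(a),np.sin(a),0]);Y=np.array([-X[1],X[0],0])
for sg in(1,-1):
    x=sg*Y;y=np.array([0,0,-1.]);M=np.c_[x,y,np.cross(x,y)];q=R.from_matrix(M).as_quat()
    for L in(-110,-60,-40,35):
        p=np.array([.5515,.222,.112])+X*L/1000;j=solve_ik(p,q);print(sg,q.round(3),L,p.round(3),None if j is None else j.round(2))
E
```

```text
[0.76092518 0.55839246 0.04872262]
[0.63077945 0.55911871 0.05052275]
[0.50571653 0.55775998 0.04906953]
[0.37296474 0.55994233 0.04760818]
[5.21848504e-01 8.90327311e-04 8.95443148e-01]
[[ 0.302 -0.    -0.953]
 [ 0.953 -0.002  0.302]
 [-0.002 -1.    -0.   ]]
1 [ 0.578 -0.408  0.408 -0.578] -110 [0.655 0.259 0.112] [-0.74  0.89  0.64  1.44 -0.58  1.   -1.19]
1 [ 0.578 -0.408  0.408 -0.578] -60 [0.608 0.242 0.112] [-0.77  0.83  0.63  1.6  -0.58  0.91 -1.16]
1 [ 0.578 -0.408  0.408 -0.578] -40 [0.589 0.235 0.112] [-0.78  0.8   0.63  1.66 -0.58  0.87 -1.15]
1 [ 0.578 -0.408  0.408 -0.578] 35 [0.519 0.21  0.112] [-0.82  0.7   0.61  1.87 -0.58  0.75 -1.11]
-1 [ 0.408  0.578 -0.578 -0.408] -110 [0.655 0.259 0.112] [-0.35  0.81 -0.13  1.43  0.12  0.91  1.4 ]
-1 [ 0.408  0.578 -0.578 -0.408] -60 [0.608 0.242 0.112] [-0.35  0.74 -0.13  1.59  0.12  0.82  1.39]
-1 [ 0.408  0.578 -0.578 -0.408] -40 [0.589 0.235 0.112] [-0.35  0.71 -0.13  1.65  0.12  0.79  1.39]
-1 [ 0.408  0.578 -0.578 -0.408] 35 [0.519 0.21  0.112] [-0.36  0.62 -0.12  1.86  0.11  0.66  1.37]
```

```bash
cat >> h.py <<'E'
from scipy.spatial.transform import Rotation as Ro
a=np.radians(-160.45);X=np.array([np.cos(a),np.sin(a),0]);Y=np.array([-X[1],X[0],0])
O=np.array([.5512,.2229,0])
_y=np.array([0,0,-1.]);Q=Ro.from_matrix(np.c_[-Y,_y,np.cross(-Y,_y)]).as_quat()
def P(L,z,l=0): return O+X*L/1000+Y*l/1000+np.array([0,0,z/1000])
def loc(p): d=np.asarray(p)-O;return np.array([d@X,d@Y,d[2]])*1000
E
python3 - <<'E'
from h import *
from plant import *
grasp(10)
movep(P(-108,200),Q)
movel(P(-108,77),speed=.15)
s=sense();print(s["time_s"],loc(s["tcp_pos"]).round(1),s["ft_force"].round(1),s["gripper_width"])
print(movel(P(-70,77),speed=.05,f_stop=2.5))
s=sense();print(s["time_s"],loc(s["tcp_pos"]).round(1),s["ft_force"].round(1))
for n in("side","top"):
    f=grab_frame(n); pickle.dump(f,open(n+"1.pkl","wb"))
t,s=load("top1.pkl"),load("side1.pkl")
b=cv2.resize(t["frame"][190:290,110:230],None,fx=4,fy=4,interpolation=3)
a=cv2.resize(s["frame"][300:420,170:340],None,fx=4,fy=4,interpolation=3)
cv2.imwrite("pics/t1.png",b[...,::-1]);cv2.imwrite("pics/s1.png",a[...,::-1])
E
```

```text
4.575 [-108.9   -0.2   78.1] [-0.1 -0.5  0.3] 0.00038591654388478273
True
5.1167 [-82.3   0.   77. ] [-0.6  0.7 -0.6]
```

View pics/s1.png

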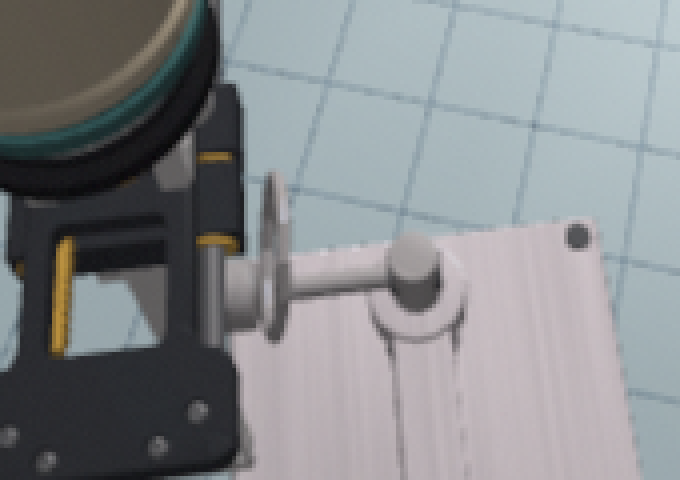

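View pics/t1.png

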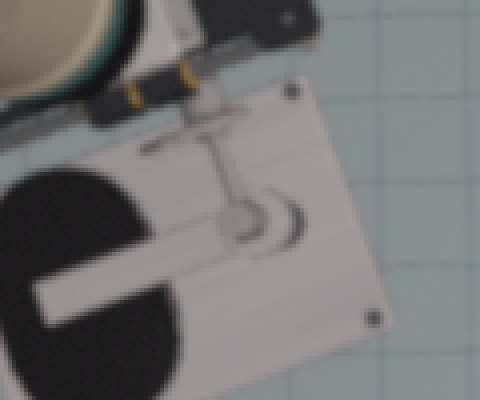

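```bash
python3 - <<'E'
from h import *
from plant import *
print(movel(P(-36,77),speed=.05,f_stop=18))
s=sense();print(s["time_s"],loc(s["tcp_pos"]).round(1),s["ft_force"].round(1))
hold(.15);s=sense();print(s["time_s"],loc(s["tcp_pos"]).round(1),s["ft_force"].round(1))
for n in("side","top"):
    f=grab_frame(n); pickle.dump(f,open(n+"2.pkl","wb"))
t,s=load("top2.pkl"),load("side2.pkl")
b=cv2.resize(t["frame"][190:290,110:230],None,fx=4,fy=4,interpolation=3)
a=cv2.resize(s["frame"][300:420,170:340],None,fx=4,fy=4,interpolation=3)
cv2.imwrite("pics/t2.png",b[...,::-1]);cv2.imwrite("pics/s2.png",a[...,::-1])
E
```

```text
True
6.0333 [-46.3  -0.   77.6] [ 0.4 -0.9  0.8]
6.1833 [-46.3  -0.   77.3] [ 1.1 -0.5  0.3]
```

View pics/s2.png

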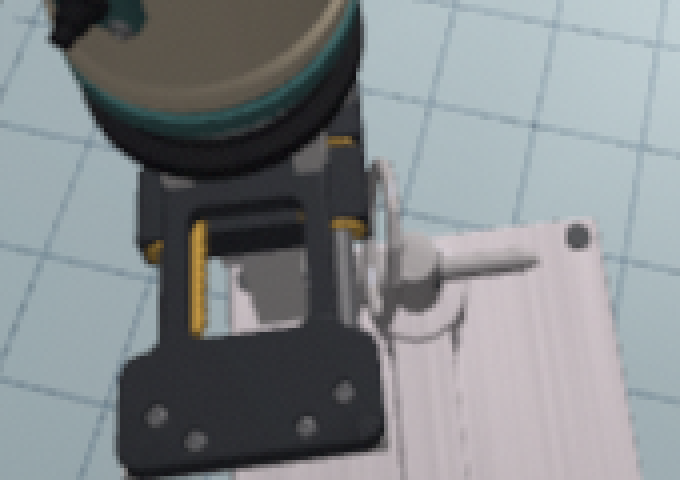

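View pics/t2.png

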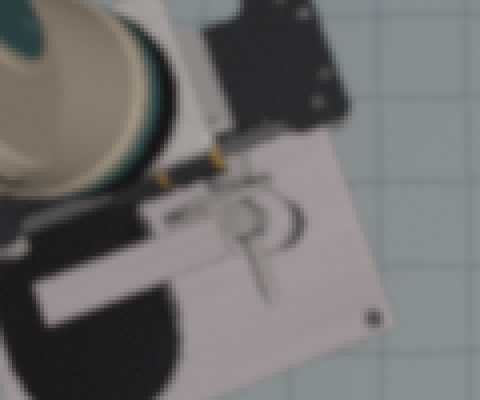

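```bash
python3 - <<'E'
from h import *
from plant import *
print(movel(P(-36,77),speed=.03,f_stop=20))
s=sense();print(s["time_s"],loc(s["tcp_pos"]).round(1),s["ft_force"].round(1))
hold(.1)
movel(P(-90,77),speed=.15)
movel(P(-90,113),speed=.15)
f=grab_frame("side"); pickle.dump(f,open("side3.pkl","wb"))
g=grab_frame("top"); pickle.dump(g,open("top3.pkl","wb"))
a=cv2.resize(f["frame"][300:420,170:340],None,fx=4,fy=4,interpolation=3)
cv2.imwrite("pics/s3.png",a[...,::-1])
s=sense();print(s["time_s"],loc(s["tcp_pos"]).round(1))
E
```

```text
True
6.5833 [-46.6  -0.   77.6] [0.6 0.  1.2]
7.6167 [-8.880e+01  1.000e-01  1.121e+02]
```

View pics/s3.png

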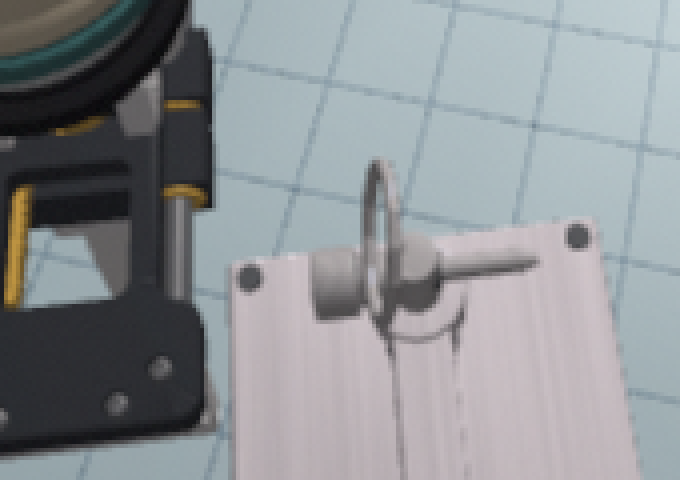

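```bash
python3 - <<'E'
from h import *
from plant import *
print(movel(P(20,114),speed=.08,f_stop=15))
s=sense();print(s["time_s"],loc(s["tcp_pos"]).round(1),s["ft_force"].round(1))
for n in("side","top"):
    f=grab_frame(n); pickle.dump(f,open(n+"4.pkl","wb"))
t,s=load("top4.pkl"),load("side4.pkl")
b=cv2.resize(t["frame"][190:290,110:230],None,fx=4,fy=4,interpolation=3)
a=cv2.resize(s["frame"][300:420,170:340],None,fx=4,fy=4,interpolation=3)
cv2.imwrite("pics/t4.png",b[...,::-1]);cv2.imwrite("pics/s4.png",a[...,::-1])
E
```

```text
False
9.1417 [ 17.5  -0.3 114.8] [ 4.7  1.9 -1.4]
```

View pics/s4.png

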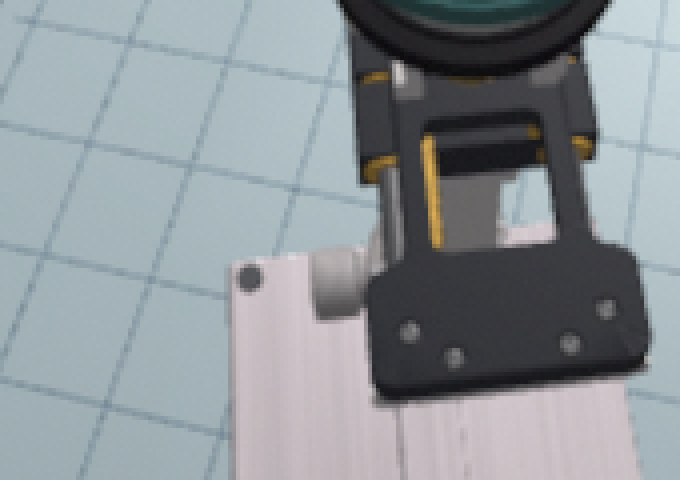

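View pics/t4.png

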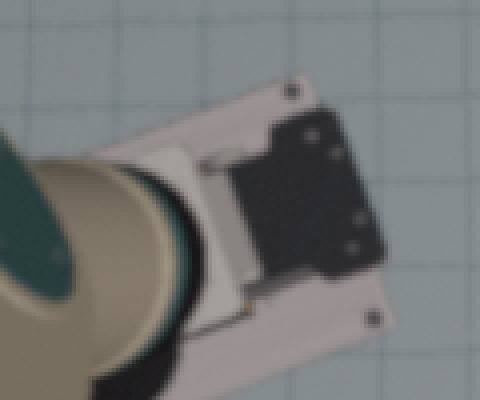

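```bash
python3 - <<'E'
from h import *
from plant import *
movel(P(11,114),speed=.1)
movel(P(11,160),speed=.15)
movel(P(-90,160),speed=.25)
s=sense();print(s["time_s"],loc(s["tcp_pos"]).round(1),s["ft_force"].round(1))
for n in("side","top"):
    f=grab_frame(n); pickle.dump(f,open(n+"5.pkl","wb"))
t,s=load("top5.pkl"),load("side5.pkl")
b=cv2.resize(t["frame"][190:290,110:230],None,fx=4,fy=4,interpolation=3)
a=cv2.resize(s["frame"][300:420,170:340],None,fx=4,fy=4,interpolation=3)
cv2.imwrite("pics/t5.png",b[...,::-1]);cv2.imwrite("pics/s5.png",a[...,::-1])
E
```

```text
10.5 [-8.860e+01  1.000e-01  1.579e+02] [-0.2 -0.3 -0.4]
```

View pics/s5.png

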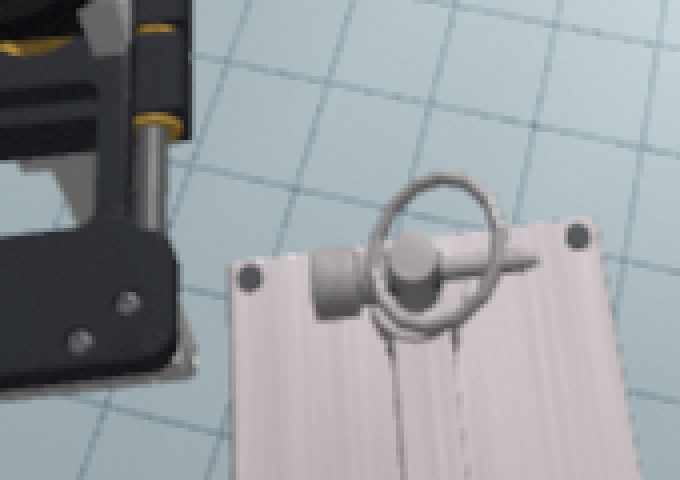

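View pics/t5.png

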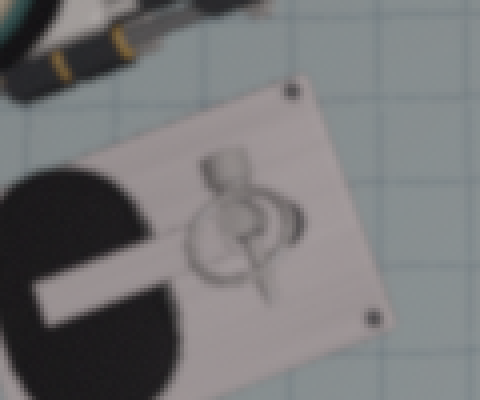

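```bash
python3 - <<'E'
from h import *
from plant import *
t=load("top5.pkl");print(loc(onz(t,110+237/4,190+283/4,.118)))
movel(P(29,160),speed=.25)
print(movel(P(29,86),speed=.05,f_stop=15))
s=sense();print(s["time_s"],loc(s["tcp_pos"]).round(1),s["ft_force"].round(1))
hold(.3)
s=sense();print(s["time_s"],loc(s["tcp_pos"]).round(1),s["ft_force"].round(1))
movel(P(29,160),speed=.15)
movel(P(-90,170),speed=.25)
for n in("side","top"):
    f=grab_frame(n); pickle.dump(f,open(n+"6.pkl","wb"))
t,s=load("top6.pkl"),load("side6.pkl")
b=cv2.resize(t["frame"][190:290,110:230],None,fx=4,fy=4,interpolation=3)
a=cv2.resize(s["frame"][300:420,170:340],None,fx=4,fy=4,interpolation=3)
cv2.imwrite("pics/t6.png",b[...,::-1]);cv2.imwrite("pics/s6.png",a[...,::-1])
# ring height from depth
for n,f,box in(("s",s,(330,400,240,310)),("t",t,(225,270,150,190))):
    r0,r1,c0,c1=box
    p=np.array([loc(dep(f,u,v)) for v in range(r0,r1) for u in range(c0,c1)])
    k=p[(p[:,0]>16)&(p[:,0]<42)&(abs(p[:,1])<15)&(p[:,2]>86)&(p[:,2]<150)]
    print(n,len(k),np.percentile(k,[5,50,95],axis=0).round(1).tolist() if len(k) else "")
E
```

```text
[ 31.98450976  -4.45110203 118.        ]
True
12.4833 [29.2 -0.  92.1] [-3.  -1.1 15.4]
12.7833 [29.1  0.  92.4] [-1.7 -1.3 13.7]
s 142 [[18.7, -12.0, 86.3], [31.0, -1.0, 91.2], [37.5, 12.3, 93.4]]
t 69 [[18.9, -12.8, 86.4], [32.7, 0.1, 90.4], [37.5, 12.5, 94.2]]
```

View pics/s6.png

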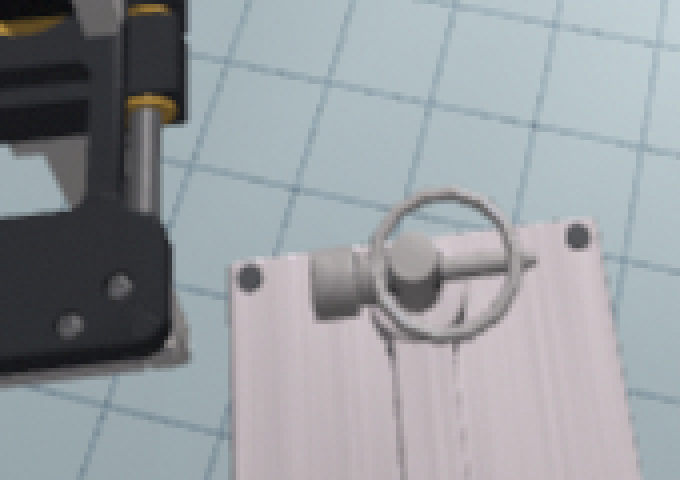

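View pics/t6.png

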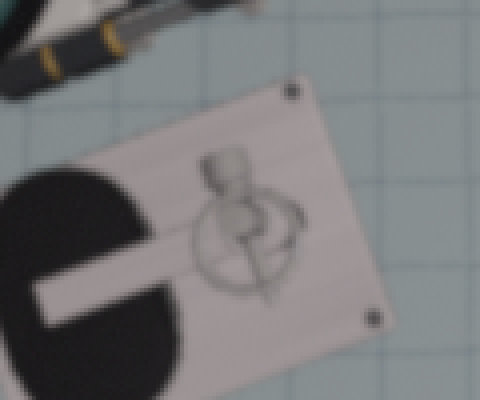

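```bash
python3 -c "
from plant import *
s=sense();print(s['time_s'],s['ft_force']);job_done()"
```

```text
14.1167 [ 0.17920514  0.67066117 -0.68806404]
the job is handed in; nothing more can be done
```

On the fixture with the housing, I pushed the linchpin home and swung its ring over the shaft until it lay flat. I handed the job in at about 14 s of the 38 s allowed.

- **Pin:** The push stopped hard at over 18 N after 36 mm of travel. A second push to 20 N moved it only 0.3 mm further. The tool stopped about 2 mm short of where I expected home, which is within my measuring error. After the ring was pressed down, the knob was still in the same place in the side picture.
- **Ring:** I swept it forward over the shaft and then pressed it down until it resisted at about 15 N. The finger tip was then at about 92 mm. Afterwards both cameras put the top of the far arc at about 93–94 mm and 37 mm ahead of the shaft; lying flat it should be at about 94 mm and 36 mm. The last pictures show it flat around the shaft and over the pin's tip.
- **Empty fixture:** The arm stayed away from it throughout, though I took no separate measurement of its ring at the end.
- **Hand-in:** The gripper was clear of everything and the force on the tool was about 1 N.

No check failed. The two cameras disagreed by about 3 mm on the shaft's position, so I used the midpoint. The hand-in gives no verdict.

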